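# Sweep the glass offcuts into the scrap tray

## Robot

A 6-joint arm with a two-finger parallel gripper is mounted at the origin on a cart in front of the work surface, level with it; the furniture and walls round the work are solid. World frame = base frame: x ahead of the robot, y to its left, z up, the work surface at z = 0. Lengths are in m, angles in rad, forces in N, time in s.
With the tool pointing down it reaches from about 0.275 to 0.825 m from the base axis. Payload 4.9 kg.
Tool frame: the origin (TCP) lies midway between the tips of the shut fingers; the grasp point (between the pads) lies 19 mm behind it; y points along the fingers, z is the direction in which the jaws open and shut, and the axes are right-handed (so a half turn about y gives the same grasp; the last joint's range is limited). The gripper opens to 85 mm and grips with 20 to 120 N. Pads are 22 mm wide; open, the fingers measure 114 mm over their backs; the gripper's body (76 mm by 85 mm) begins 54 mm behind the grasp point. The pads swing forward as they close: fully open they stand 13 mm farther back than shut.
Start: joints at [0.988, 0.326, -0.193, 1.052, 0, 1.437], TCP at [0.239, 0.496, 0.231] pointing down, gripper open.
Joint ranges: [-2.65, 2.65], [-0.97, 1.79], [-1.3, 1.35], [-1.93, 2.1], [-1.47, 1.37], [-3.14, 3.14]. Speed limits (rad/s): [2.57, 2.57, 3.14, 3.14, 3.14, 3.14].

## Interface

Orientations are given as [roll, pitch, yaw] about the fixed x, y, z axes, in that order (R = Rz(yaw) Ry(pitch) Rx(roll)).
In Python, from bench import r, imaging, job gives the robot as it stands.
- The arm moves only by the tool jog_arm, never from a script. Its argument "steps" is a list of rows, each a list of 7 numbers: the shift along the world's x, y, z in m, then the turn, a rotation vector about the world's x, y, z in rad, then the closure in counts, from 0 (fully open) to 255 (shut). A call has 1 to 12 rows; each row is the pose to reach, as a shift and turn from the pose measured when the call began; what a row does not reach only later rows make up. A row lasts 1/8 s, in which the tool goes at most 62.5 mm and 10.7 degrees, less where a joint would pass 70% of its speed; a pose out of reach is approached as far as the arm can. A call with a gripper value outside its range is refused whole. The fingers move at their own pace and stop on an object; "force" is the grip in N (left out, the last holds). Time passes only in rows, so rows that repeat a pose let the fingers close. It gives the time, the measured TCP pose, the force and the opening at its end, in the units of the state.
- r.state(): the state, without advancing time (a new reading comes with each control period).
- imaging.snapshot(name): name is "scene" or "top"; returns (picture, depth): 480x640x3 uint8, red, green, blue; 480x640 float32, m along the optical axis (not along the pixel's ray), 0 where there is no reading.
- imaging.get_calibration(name): a dict with "fov_y" (degrees; the focal length in pixels is half the picture's height over the tangent of half this angle, whatever the lens; pixels are square), "cx", "cy" (the principal point, pixels), "R" (3x3) and "t" (3): a world point X has camera coordinates R X + t. Camera axes: x right, y down, z forward; pixel columns grow to the right and rows downward; lengths in m; the calibration is good to about 2 mm. A picture is of the moment at which its call begins. get_calibration takes no time and is no camera call.
- job.sign_off(): hands the job in, once; it reports no verdict.
The state is a dict: "clock": time; "q": joint angles; "joint_vel": joint speeds; "effort": joint torques, N m; "ee_pos": TCP position; "eef_rot": TCP orientation; "ft_force": force on the tool from outside, world axes, zero at the start; "ft_torque": the same for the moment, N m; "grip_width": finger opening in m.
Only numpy, scipy, OpenCV 4.12 (cv2) and the standard library are available. Lean on these libraries where they do the work, as an engineer would, in place of code of your own. Each camera call takes 0.05 s, during which the arm holds its last target. There are 200 camera calls.

## Task

With the gripper's fingers, sweep the three glass scraps (the two short red rod stubs and the small pale lump) across the bench top into the open side of the low three-walled scrap tray, until every scrap lies wholly inside it. Only push them along the bench: pick nothing up. Leave the drilled metal block, the frit tin and the tape roll where they are.

Things in the scene. Friction and masses are not known exactly. Their poses are not given: they have to be found in the camera images.
- scrap_tray: Low bare sheet-metal scrap tray, fixed. Origin at bench height, mid floor. Inside 180 mm (its x) by 120 mm (its y); walls 4 mm thick, 31 mm high at x = -90, x = +90, y = +60 mm, with flat screw tabs at the foot 21 mm beyond the sides. Open at y = -60 mm, no sill: scraps slide in at bench height over a 0.6 mm floor. Its y points roughly to the robot's left, so it opens to the robot's right
- red_stub_1: A loose stub of red glass rod, lying flat, 9 mm wide, 63 mm long along its own y axis, 8 mm high, about 20 g. It slides and does not roll. Origin at the centre of its underside, on the bench top
- red_stub_1_end1 (a point): One end of this stub (its +y end), 31 mm from its middle
- red_stub_1_end2 (a point): The other end of this stub (its -y end), 31 mm from its middle
- red_stub_2: The second, identical loose stub of red glass rod, lying flat, 9 mm wide, 63 mm long along its own y axis, 8 mm high, about 20 g. It slides and does not roll. Origin at the centre of its underside, on the bench top
- red_stub_2_end1 (a point): One end of this stub (its +y end), 31 mm from its middle
- red_stub_2_end2 (a point): The other end of this stub (its -y end), 31 mm from its middle
- glass_lump: Loose small pale yellow-green lump of two glass gobs fused together, rounded, 26 mm along its x, 35 mm along its y (from -12 to +17 mm of its origin), 10 mm high, about 20 g; it spins aside if pushed off-centre. Origin at its underside, on the bench top
- drilled_block: Bystander to leave alone: loose aluminium block with drilled holes, 16 x 30 x 18 mm high. Origin at the centre of its underside
- frit_tin: Bystander to leave alone: loose round closed tin, 50 mm across, 24 mm high. Origin at the centre of its underside
- black_tape: Bystander to leave alone: loose roll of black tape lying flat, 58 mm across, 19 mm high. Origin at the centre of its underside

How it is judged:
At the end, for the whole second after the job is handed in: Both ends of each rod stub are inside the tray's walls and past its open edge (2 mm tolerance), the lump's origin is inside and at least 10 mm past the open edge, and all three are at rest (under 10 mm/s) and no higher than 22 mm above the bench (y of red_stub_1_end1 in the frame of scrap_tray between -0.062 and 0.064 m and x of red_stub_1_end1 in the frame of scrap_tray between -0.094 and 0.094 m and y of red_stub_1_end2 in the frame of scrap_tray between -0.062 and 0.064 m and x of red_stub_1_end2 in the frame of scrap_tray between -0.094 and 0.094 m and y of red_stub_2_end1 in the frame of scrap_tray between -0.062 and 0.064 m and x of red_stub_2_end1 in the frame of scrap_tray between -0.094 and 0.094 m and y of red_stub_2_end2 in the frame of scrap_tray between -0.062 and 0.064 m and x of red_stub_2_end2 in the frame of scrap_tray between -0.094 and 0.094 m and y of glass_lump in the frame of scrap_tray between -0.05 and 0.064 m and x of glass_lump in the frame of scrap_tray between -0.094 and 0.094 m and linear speed of each of red_stub_1, red_stub_2, glass_lump below 0.01 m/s and height (world z) of each of red_stub_1, red_stub_2, glass_lump below 0.022 m); the robot touches nothing.
It fails at once if a glass scrap was picked up (over 30 mm off the bench) (height (world z) of any of red_stub_1, red_stub_2, glass_lump above 0.03 m).
It fails at once if the drilled block was moved more than 15 mm (distance of drilled_block from where it was at the start of the episode above 0.015 m).
It fails at once if the frit tin was moved more than 15 mm (distance of frit_tin from where it was at the start of the episode above 0.015 m).
It fails at once if the black tape was moved more than 15 mm (distance of black_tape from where it was at the start of the episode above 0.015 m).
It also fails if it takes over 64 s, if anything falls off the work surface, if the arm or the gripper's body presses on something with over 40 N, if the wrist force passes 120 N, or if a joint passes its speed limit or range.

## Working session

There is one attempt and no reset: what is moved stays moved. The work goes in short steps, Python scripts to look and compute and a tool call to move; the robot and the scene stay as the last step left them, time stands still between calls to the robot, and variables do not carry over. Pictures are saved under pics/ and viewed, about 8 in all and at most 12, crops included, and the job is handed in when it is done.

Besides the shell and the picture viewer there is one more tool, called after "Request:" by a JSON object that holds its "name" and its "arguments". jog_arm: Moves the arm, as the interface text tells. Its arguments: {"type":"object","properties":{"steps":{"type":"array"},"force":{"type":"number"}},"required":["steps"]}

```bash
mkdir -p pics; ls; python3 - <<'E'
from bench import r, imaging, job
import cv2, numpy as np
for n in ("scene","top"):
    p,d=imaging.snapshot(n); cv2.imwrite(f"pics/{n}0.png",p[:,:,::-1]); np.save(f"pics/{n}0.npy",d)
    print(imaging.get_calibration(n))
print(r.state())
E
```

```text
pics
{'fov_y': 48.29306561582333, 'cx': 323.71409039482705, 'cy': 234.6231710650981, 'R': array([[ 0.70205036, -0.7120875 , -0.00752918],
       [-0.40156845, -0.38713247, -0.82998267],
       [ 0.58810549,  0.58571311, -0.55773837]]), 't': array([-0.40471322,  0.28233626,  0.72634639])}
{'fov_y': 45.73468324515207, 'cx': 306.9513829713145, 'cy': 236.2819782387815, 'R': array([[-0.02279556, -0.9996981 , -0.00916868],
       [-0.99808154,  0.02328484, -0.05736777],
       [ 0.05756395,  0.00784336, -0.99831101]]), 't': array([0.04825151, 0.57557505, 1.01111712])}
{'clock': 0.1, 'q': array([ 9.87841273e-01,  3.26835499e-01, -1.93501194e-01,  1.05200705e+00,
        1.38902290e-05,  1.43661117e+00]), 'joint_vel': array([-7.42737576e-04, -2.35409782e-03,  4.76818493e-03, -8.82185771e-05,
       -1.34819528e-03, -2.98056499e-04]), 'effort': array([-3.84615169e-04, -4.44240403e+01,  2.63037336e+01,  7.90083868e-03,
       -1.71111860e-04,  2.00462171e-05]), 'ee_pos': array([0.23830555, 0.49510339, 0.23059223]), 'eef_rot': array([-1.57232797e+00,  2.20783024e-04, -4.48770077e-01]), 'ft_force': array([-0.70037849,  0.52361746, -1.11923073]), 'ft_torque': array([-0.00401425,  0.03208925,  0.03774352]), 'grip_width': 0.08568014945214344}
```

View pics/top0.png

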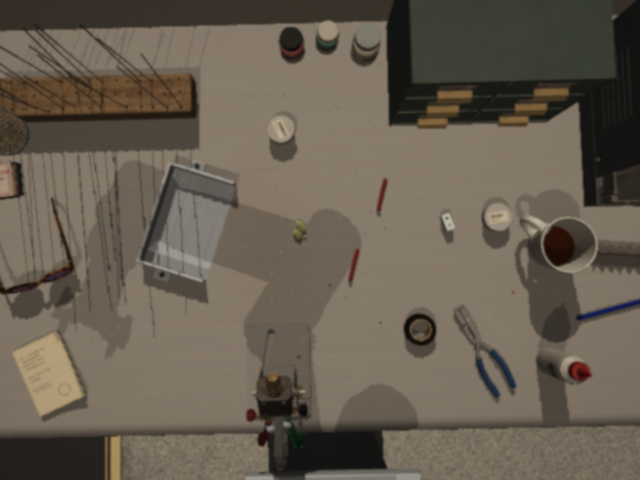

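View pics/scene0.png

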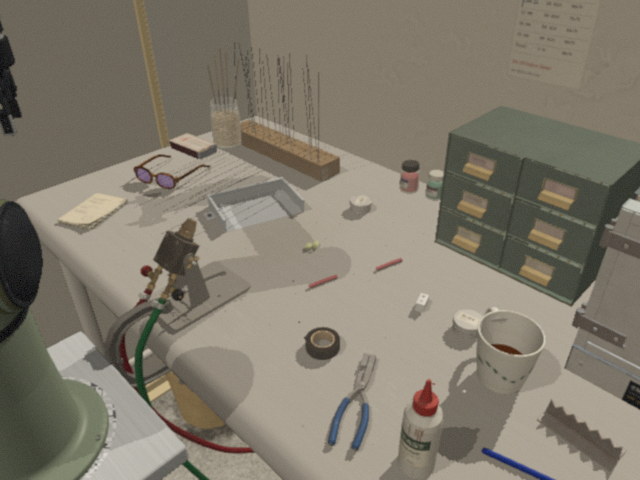

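The top view shows the tray at about (190,222), opening to the right. The lump is at (299,231) and the stubs at (381,196) and (354,266). The block is at (448,222), the tins at (281,129) and (497,217), the tape at (420,329), and a tall torch at (275,390).

```bash
cat > h.py <<'E'
from bench import r, imaging, job
import cv2, numpy as np
def ray(n,uv,z):
    c=imaging.get_calibration(n); f=240/np.tan(np.radians(c['fov_y'])/2)
    R,t=c['R'],c['t']; C=-R.T@t
    d=R.T@np.array([(uv[0]-c['cx'])/f,(uv[1]-c['cy'])/f,1.])
    return (C+d*(z-C[2])/d[2])[:2]
def pix(n,X):
    c=imaging.get_calibration(n); f=240/np.tan(np.radians(c['fov_y'])/2)
    p=c['R']@np.array(X)+c['t']; return np.array([c['cx']+f*p[0]/p[2],c['cy']+f*p[1]/p[2]])
TR=None
def scraps(n="top",box=(140,150,440,300)):
    p,d=imaging.snapshot(n); h=cv2.cvtColor(p,cv2.COLOR_RGB2HSV)
    H,S,V=h[...,0],h[...,1],h[...,2]
    out=[]
    for name,m in (("red",((H<8)|(H>172))&(S>120)&(V>40)),("lump",(H>22)&(H<45)&(S>75)&(V>50))):
        m=m.astype(np.uint8); M=np.zeros_like(m); x0,y0,x1,y1=box; M[y0:y1,x0:x1]=m[y0:y1,x0:x1]
        cs,_=cv2.findContours(M,cv2.RETR_EXTERNAL,cv2.CHAIN_APPROX_NONE)
        for c in cs:
            if cv2.contourArea(c)<15: continue
            w=np.array([ray(n,q,.005) for q in c[:,0].astype(float)])
            (cx,cy),(a,b),ang=cv2.minAreaRect((w*1000).astype(np.float32))
            bp=cv2.boxPoints(((cx,cy),(a,b),ang))
            e=sorted([(np.linalg.norm(bp[0]-bp[1]),(bp[0]+bp[3])/2,(bp[1]+bp[2])/2),(np.linalg.norm(bp[1]-bp[2]),(bp[0]+bp[1])/2,(bp[2]+bp[3])/2)],key=lambda k:k[0])[1]
            out.append((name,np.round([cx,cy]),np.round(sorted([a,b])),np.round(e[1]),np.round(e[2])))
    return p,d,out
E
python3 - <<'E'
from h import *
p,d,o=scraps()
for k in o: print(*k)
for n,uv,z in (("block",(448,222),.018),("tin?",(497,217),.024),("tin2?",(281,129),.024),("tape",(420,329),.019),("torchplate R edge",(312,322),.0),("plate L",(248,322),0),("plierstip",(462,310),.01)):
    print(n,ray("top",uv,z).round(3))
cv2.imwrite("pics/crop1.png",cv2.resize(p[140:300,120:320],None,fx=4,fy=4,interpolation=cv2.INTER_CUBIC)[:,:,::-1])
c=imaging.get_calibration("top");f=240/np.tan(np.radians(c['fov_y'])/2)
def dp(u,v):
    z=d[v,u]; return (c['R'].T@(np.array([(u-c['cx'])/f*z,(v-c['cy'])/f*z,z])-c['t'])).round(3)
for u,v in ((275,390),(272,378),(279,450),(281,129),(497,217),(448,222),(420,316),(500,50),(300,231)): print(u,v,dp(u,v))
E
```

```text
red [524. -48.] [ 6. 58.] [496. -41.] [552. -56.]
red [ 650. -103.] [ 6. 57.] [623. -95.] [ 677. -110.]
lump [590.  49.] [21. 33.] [575.  54.] [606.  44.]
block [ 0.596 -0.22 ]
tin? [ 0.603 -0.306]
tin2? [0.772 0.078]
tape [ 0.406 -0.163]
torchplate R edge [0.421 0.029]
plate L [0.424 0.146]
plierstip [ 0.438 -0.241]
275 390 [0.331 0.089 0.148]
272 378 [0.352 0.093 0.158]
279 450 [0.206 0.092 0.038]
281 129 [0.772 0.077 0.025]
497 217 [ 0.603 -0.307  0.023]
448 222 [ 0.596 -0.22   0.019]
420 316 [ 0.429 -0.164  0.018]
500 50 [ 0.823 -0.248  0.245]
300 231 [0.587 0.048 0.002]
```

View pics/crop1.png

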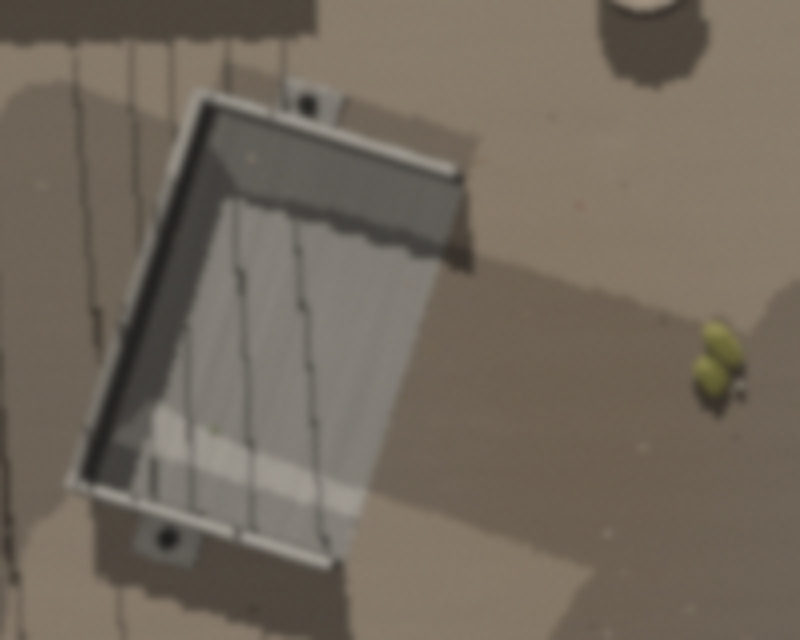

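```bash
cat >> h.py <<'E'
_c=[ray("top",q,.031) for q in ((170.5,163.25),(137.5,261.75),(235,183.75),(203,281.75))]
# outer corners: far-back(+x,+y side), near-back, far-front, near-front
bt,bb,ft,fb=_c
ex=(bt-bb)/np.linalg.norm(bt-bb)+(ft-fb)/np.linalg.norm(ft-fb); ex/=np.linalg.norm(ex)
ey=np.array([-ex[1],ex[0]])
if ey[1]<0: ey=-ey
ctr=(bt+bb+ft+fb)/4-0.002*ey
def T(w): w=np.asarray(w)-ctr; return np.array([w@ex,w@ey])
def W(t): return ctr+t[0]*ex+t[1]*ey
E
python3 - <<'E'
from h import *
for q in _c if '_c' in globals() else (bt,bb,ft,fb): print(q.round(3))
print("len",[round(float(np.linalg.norm(a)),3) for a in (bt-bb,ft-fb,bt-ft,bb-fb)],"ctr",ctr.round(4),"ex",ex.round(3),"ey",ey.round(3))
for n,w in dict(s1=(.524,-.048),s1a=(.496,-.041),s1b=(.552,-.056),s2=(.650,-.103),s2a=(.623,-.095),s2b=(.677,-.110),lump=(.590,.049),block=(.596,-.22),tin=(.603,-.306),tin2=(.772,.078),tape=(.406,-.163),plate=(.424,.146),torch=(.34,.09)).items(): print(n,T(w).round(3))
E
```

```text
[0.713 0.277]
[0.537 0.338]
[0.673 0.162]
[0.499 0.221]
len [0.186, 0.184, 0.122, 0.123] ctr [0.605  0.2476] ex [ 0.946 -0.325] ey [0.325 0.946]
s1 [ 0.019 -0.306]
s1a [-0.009 -0.308]
s1b [ 0.049 -0.304]
s2 [ 0.157 -0.317]
s2a [ 0.128 -0.318]
s2b [ 0.184 -0.315]
lump [ 0.05  -0.193]
block [ 0.143 -0.445]
tin [ 0.178 -0.524]
tin2 [ 0.213 -0.106]
tape [-0.055 -0.453]
plate [-0.138 -0.155]
torch [-0.199 -0.235]
```

Request:
{"name": "jog_arm", "arguments": {"steps": [[0.336,-0.491,0,0,0,-1.453,185],[0.336,-0.491,0,0,0,-1.453,185],[0.336,-0.491,0,0,0,-1.453,185],[0.336,-0.491,0,0,0,-1.453,185],[0.336,-0.491,0,0,0,-1.453,185],[0.336,-0.491,0,0,0,-1.453,185],[0.336,-0.491,0,0,0,-1.453,185],[0.336,-0.491,0,0,0,-1.453,185],[0.336,-0.491,0,0,0,-1.453,185],[0.336,-0.491,0,0,0,-1.453,185],[0.336,-0.491,0,0,0,-1.453,185],[0.336,-0.491,0,0,0,-1.453,185]], "force": 30}}

```text
clock: 1.65
ee_pos: [0.5737, 0.0046, 0.2302]
eef_rot: [-1.574, 0.0, -1.902]
ft_force: [0.3, 0.2, 0.1]
grip_width: 0.0241
```

Request:
{"name": "jog_arm", "arguments": {"steps": [[0,0,-0.06,0,0,0,185],[0,0,-0.12,0,0,0,185],[0,0,-0.17,0,0,0,185],[0,0,-0.2,0,0,0,185],[0,0,-0.21,0,0,0,185],[0,0,-0.215,0,0,0,185],[0,0,-0.22,0,0,0,185],[0,0,-0.22,0,0,0,185]]}}

```text
clock: 2.65
ee_pos: [0.5742, 0.0046, 0.011]
eef_rot: [-1.572, 0.001, -1.902]
ft_force: [0.0, 0.3, -0.9]
grip_width: 0.0238
```

```bash
python3 - <<'E'
from h import *
p,d=imaging.snapshot("scene")
u,v=pix("scene",(.574,.004,.01)).astype(int);print(u,v,r.state()['ee_pos'])
a=p[v-75:v+45,u-80:u+80]
cv2.imwrite("pics/s1.png",cv2.resize(a,None,fx=5,fy=5,interpolation=cv2.INTER_CUBIC)[:,:,::-1])
E
```

```text
321 255 [0.57423457 0.00452939 0.01103173]
```

View pics/s1.png

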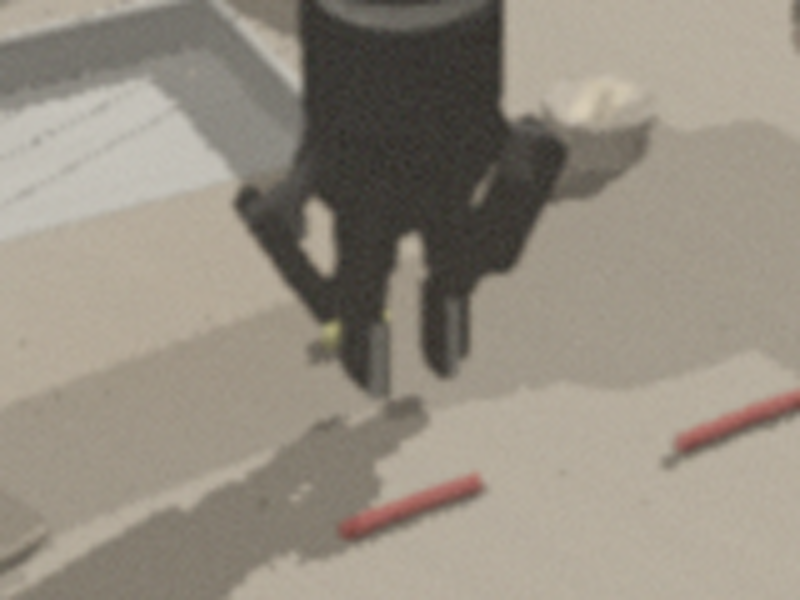

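The fingers straddle the lump's line, with tips roughly 10 mm up and the jaw axis parallel to the stubs. I'll go down and push the lump along tray +y.

Request:
{"name": "jog_arm", "arguments": {"steps": [[0,0,-0.003,0,0,0,185],[0,0,-0.005,0,0,0,185],[0,0,-0.007,0,0,0,185],[0,0,-0.008,0,0,0,185],[0,0,-0.008,0,0,0,185]]}}

```text
clock: 3.32
ee_pos: [0.5741, 0.0046, 0.0029]
eef_rot: [-1.573, 0.0, -1.902]
ft_force: [0.7, -0.1, 0.1]
grip_width: 0.0236
```

Request:
{"name": "jog_arm", "arguments": {"steps": [[0.004,0.011,0,0,0,0,185],[0.008,0.023,0,0,0,0,185],[0.012,0.034,0,0,0,0,185],[0.016,0.045,0,0,0,0,185],[0.02,0.057,0,0,0,0,185],[0.023,0.068,0,0,0,0,185],[0.027,0.079,0,0,0,0,185],[0.031,0.091,0,0,0,0,185],[0.035,0.102,0,0,0,0,185],[0.039,0.114,0,0,0,0,185],[0.043,0.125,0,0,0,0,185],[0.047,0.136,0,0,0,0,185]]}}

```text
clock: 4.82
ee_pos: [0.6214, 0.1413, 0.0029]
eef_rot: [-1.573, 0.0, -1.902]
ft_force: [-0.4, -0.7, 0.3]
grip_width: 0.0234
```

```bash
python3 - <<'E'
from h import *
p,d,o=scraps()
for k in o: print(*k, T(k[1]/1000).round(3))
print(T(r.state()['ee_pos'][:2]).round(3))
cv2.imwrite("pics/t2.png",cv2.resize(p[140:300,120:420],None,fx=2.6,fy=2.6,interpolation=cv2.INTER_CUBIC)[:,:,::-1])
E
```

```text
red [524. -48.] [ 6. 58.] [496. -41.] [552. -56.] [ 0.019 -0.306]
red [ 651. -103.] [ 6. 59.] [623. -95.] [ 679. -110.] [ 0.157 -0.317]
[ 0.05  -0.094]
```

View pics/t2.png

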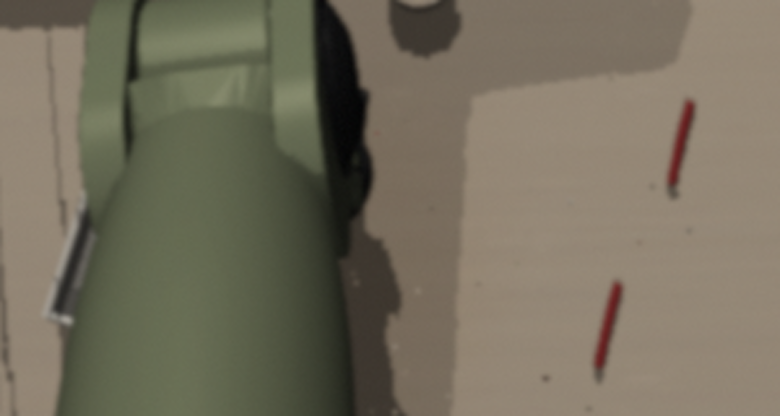

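The forearm hides the lump, but its old spot, crop (465,236), is empty and the stubs haven't moved. I'll finish the push, then back off and lift.

Request:
{"name": "jog_arm", "arguments": {"steps": [[0.004,0.011,0,0,0,0,185],[0.008,0.023,0,0,0,0,185],[0.012,0.034,0,0,0,0,185],[0.016,0.045,0,0,0,0,185],[0.02,0.057,0,0,0,0,185],[0.023,0.068,0,0,0,0,185],[0.027,0.079,0,0,0,0,185],[0.031,0.09,0,0,0,0,185],[0.031,0.09,0,0,0,0,185]]}}

```text
clock: 6.0
ee_pos: [0.6533, 0.2338, 0.003]
eef_rot: [-1.572, 0.002, -1.899]
ft_force: [-0.0, 0.0, 0.2]
grip_width: 0.0233
```

Request:
{"name": "jog_arm", "arguments": {"steps": [[-0.007,-0.02,0,0,0,0,185],[-0.02,-0.055,0,0,0,0,185],[-0.03,-0.09,0.03,0,0,0,185],[-0.046,-0.135,0.08,0,0,0,150],[-0.06,-0.18,0.1,0,0,0,150],[-0.08,-0.24,0.1,0,0,0,150],[-0.1,-0.3,0.1,0,0,0,150],[-0.12,-0.36,0.1,0,0,0,150],[-0.135,-0.4,0.1,0,0,0,150],[-0.135,-0.4,0.1,0,0,0,150]]}}

```text
clock: 7.25
ee_pos: [0.5172, -0.1693, 0.1032]
eef_rot: [-1.571, 0.002, -1.905]
ft_force: [0.3, 0.4, 0.9]
grip_width: 0.0351
```

```bash
python3 - <<'E'
from h import *
p,d,o=scraps()
for k in o: print(*k, T(k[1]/1000).round(3))
print(T(r.state()['ee_pos'][:2]).round(3))
cv2.imwrite("pics/t3.png",cv2.resize(p[140:300,120:420],None,fx=2.6,fy=2.6,interpolation=cv2.INTER_CUBIC)[:,:,::-1])
E
```

```text
red [524. -48.] [ 6. 58.] [496. -41.] [552. -56.] [ 0.019 -0.306]
red [ 651. -103.] [ 6. 59.] [623. -95.] [ 679. -110.] [ 0.157 -0.317]
lump [660. 248.] [17. 30.] [645. 251.] [674. 244.] [0.052 0.018]
[ 0.052 -0.421]
```

Request:
{"name": "jog_arm", "arguments": {"steps": [[0,0.05,0,0,0,0.17,150],[0,0.082,-0.03,0,0,0.17,150],[0,0.082,-0.06,0,0,0.17,150],[0,0.082,-0.08,0,0,0.17,150],[0,0.082,-0.092,0,0,0.17,150],[0,0.082,-0.098,0,0,0.17,150],[0,0.082,-0.1005,0,0,0.17,150],[0,0.082,-0.1005,0,0,0.17,150]]}}

```text
clock: 8.3
ee_pos: [0.5181, -0.0858, 0.003]
eef_rot: [-1.571, 0.003, -1.733]
ft_force: [-0.2, -0.3, -0.1]
grip_width: 0.0352
```

```bash
python3 - <<'E'
from h import *
print(T(r.state()['ee_pos'][:2]).round(3),r.state()['ft_force'])
E
```

```text
[ 0.026 -0.343] [-0.17163628 -0.25339682 -0.13356091]
```

View pics/t3.png

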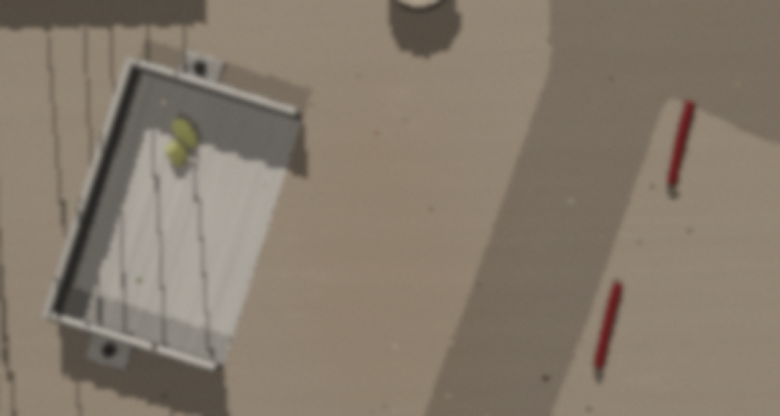

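The lump lies well inside the tray, at crop (182,142). Next is stub 1.

Request:
{"name": "jog_arm", "arguments": {"steps": [[0.002,0.012,-0.0005,0,0,0,150],[0.004,0.024,-0.0005,0,0,0,150],[0.006,0.036,-0.0005,0,0,0,150],[0.008,0.05,-0.0005,0,0,0,150],[0.011,0.066,-0.0005,0,0,0,150],[0.013,0.082,-0.0005,0,0,0,150],[0.016,0.098,-0.0005,0,0,0,150],[0.018,0.114,-0.0005,0,0,0,150],[0.021,0.13,-0.0005,0,0,0,150],[0.024,0.146,-0.0005,0,0,0,150],[0.026,0.162,-0.0005,0,0,0,150],[0.028,0.176,-0.0005,0,0,0,150]]}}

```text
clock: 9.8
ee_pos: [0.5462, 0.0913, 0.0024]
eef_rot: [-1.571, 0.003, -1.733]
ft_force: [-0.5, 0.1, 0.7]
grip_width: 0.0353
```

```bash
python3 - <<'E'
from h import *
p,d,o=scraps()
for k in o: print(*k, T(k[1]/1000).round(3))
p,d,o=scraps("scene",(200,170,430,330))
for k in o: print(*k, T(k[1]/1000).round(3))
print(T(r.state()['ee_pos'][:2]).round(3))
E
```

```text
red [ 651. -103.] [ 6. 59.] [622. -95.] [ 679. -110.] [ 0.157 -0.317]
lump [659. 248.] [17. 30.] [645. 251.] [674. 245.] [0.051 0.018]
[-0.005 -0.166]
```

Request:
{"name": "jog_arm", "arguments": {"steps": [[0.002,0.013,-0.0005,0,0,0,150],[0.004,0.026,-0.0005,0,0,0,150],[0.006,0.039,-0.0005,0,0,0,150],[0.008,0.052,-0.0005,0,0,0,150],[0.01,0.065,-0.0005,0,0,0,150],[0.013,0.078,-0.0005,0,0,0,150],[0.015,0.091,-0.0005,0,0,0,150],[0.017,0.104,-0.0005,0,0,0,150],[0.019,0.117,-0.0005,0,0,0,150],[0.021,0.13,-0.0005,0,0,0,150],[0.023,0.143,-0.0005,0,0,0,150],[0.023,0.143,-0.0005,0,0,0,150]]}}

```text
clock: 11.4
ee_pos: [0.5695, 0.2359, 0.002]
eef_rot: [-1.57, 0.003, -1.73]
ft_force: [-0.3, 1.5, -0.1]
grip_width: 0.0355
```

Request:
{"name": "jog_arm", "arguments": {"steps": [[-0.004,-0.02,0,0,0,0,150],[-0.01,-0.06,0,0,0,0,150],[-0.016,-0.1,0.03,0,0,0,150],[-0.02,-0.14,0.08,0,0,0,150],[-0.02,-0.2,0.1,0,0,0,150],[-0.01,-0.26,0.1,0,0,0.1,150],[0.01,-0.31,0.1,0,0,0.17,150],[0.04,-0.35,0.1,0,0,0.17,150],[0.055,-0.38,0.1,0,0,0.17,150],[0.055,-0.38,0.1,0,0,0.17,150]]}}

```text
clock: 12.65
ee_pos: [0.6241, -0.1481, 0.1016]
eef_rot: [-1.57, 0.002, -1.565]
ft_force: [-0.5, 0.8, -0.3]
grip_width: 0.0348
```

```bash
python3 - <<'E'
from h import *
p,d,o=scraps()
for k in o: print(k[0],k[2], *[T(q/1000).round(3) for q in (k[1],k[3],k[4])])
s=r.state();print(T(s['ee_pos'][:2]).round(3),s['ee_pos'],s['eef_rot'])
a=np.array([-np.sin(.35),np.cos(.35)]);print("dir world",a[0]*ex+a[1]*ey,"start",W(np.array([.157,-.317])-.042*a))
cv2.imwrite("pics/t4.png",cv2.resize(p[140:300,120:420],None,fx=2.6,fy=2.6,interpolation=cv2.INTER_CUBIC)[:,:,::-1])
E
```

```text
red [ 4. 56.] [-0.035 -0.007] [-0.061 -0.012] [-0.008 -0.002]
red [ 6. 59.] [ 0.157 -0.317] [ 0.128 -0.318] [ 0.186 -0.314]
lump [17. 30.] [0.051 0.018] [0.037 0.016] [0.066 0.02 ]
[ 0.145 -0.367] [ 0.62322078 -0.14625737  0.10147622] [-1.57152677  0.00356503 -1.56280313]
dir world [-0.01900457  0.9998194 ] start [ 0.65122205 -0.14524752]
```

View pics/t4.png

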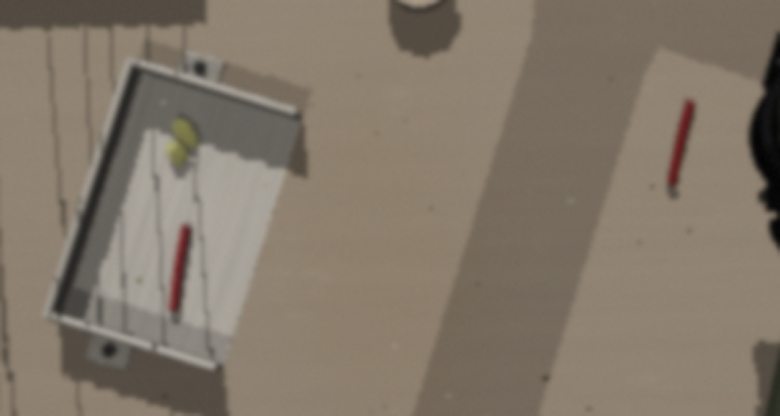

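Stub 1 is inside the tray, clear of the lump. Now stub 2.

Request:
{"name": "jog_arm", "arguments": {"steps": [[0.031,0,0,0,0,0.08,150],[0.031,0,-0.04,0,0,0.08,150],[0.031,0,-0.07,0,0,0.08,150],[0.031,0,-0.088,0,0,0.08,150],[0.031,0,-0.096,0,0,0.08,150],[0.031,0,-0.099,0,0,0.08,150],[0.031,0,-0.099,0,0,0.08,150]]}}

```text
clock: 13.58
ee_pos: [0.6548, -0.1464, 0.0034]
eef_rot: [-1.57, 0.003, -1.483]
ft_force: [-1.1, -0.5, -0.4]
grip_width: 0.0352
```

Request:
{"name": "jog_arm", "arguments": {"steps": [[-0.001,0.012,0,0,0,0,150],[-0.002,0.022,0,0,0,0,150],[-0.003,0.032,0,0,0,0,150],[-0.004,0.042,0,0,0,0,150],[-0.005,0.054,0,0,0,0,150],[-0.006,0.066,0,0,0,0,150],[-0.007,0.08,0,0,0,0,150],[-0.008,0.094,0,0,0,0,150],[-0.01,0.108,0,0,0,0,150],[-0.011,0.122,0,0,0,0,150],[-0.012,0.136,0,0,0,0,150],[-0.013,0.15,0,0,0,0,150]]}}

```text
clock: 15.08
ee_pos: [0.6417, 0.0045, 0.0034]
eef_rot: [-1.57, 0.003, -1.483]
ft_force: [-0.0, -0.4, 0.5]
grip_width: 0.0353
```

```bash
python3 - <<'E'
from h import *
for n,b in (("top",(140,150,440,300)),("scene",(200,150,450,330))):
    p,d,o=scraps(n,b)
    for k in o: print(k[0],k[2], *[T(q/1000).round(3) for q in (k[1],k[3],k[4])])
s=r.state();print(T(s['ee_pos'][:2]).round(3))
cv2.imwrite("pics/s5.png",cv2.resize(p[150:330,200:450],None,fx=3,fy=3,interpolation=cv2.INTER_CUBIC)[:,:,::-1])
E
```

```text
red [ 4. 56.] [-0.035 -0.007] [-0.061 -0.012] [-0.008 -0.002]
lump [17. 30.] [0.051 0.018] [0.037 0.016] [0.066 0.02 ]
[ 0.113 -0.217]
```

View pics/s5.png

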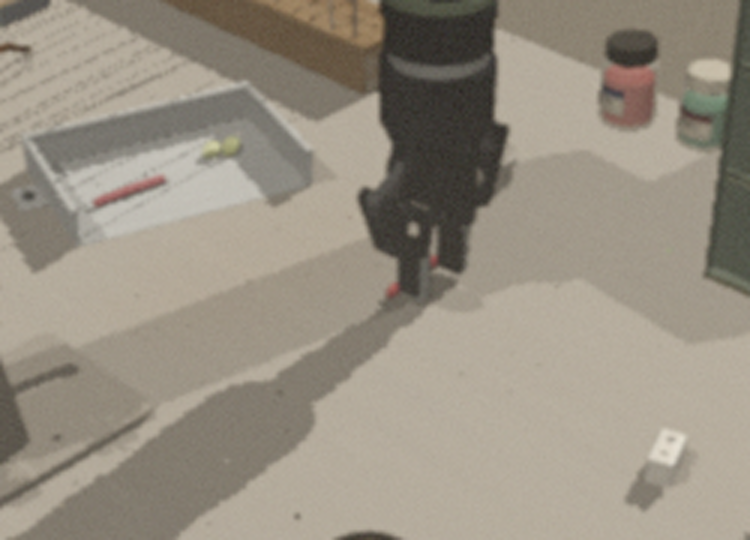

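Stub 2 is held across both fingers; its red shows at (390,290) and in the gap at (433,262). I'll carry on.

Request:
{"name": "jog_arm", "arguments": {"steps": [[-0.001,0.014,-0.0005,0,0,0,150],[-0.003,0.03,-0.0005,0,0,0,150],[-0.004,0.047,-0.0005,0,0,0,150],[-0.006,0.064,-0.0005,0,0,0,150],[-0.007,0.081,-0.0005,0,0,0,150],[-0.009,0.098,-0.0005,0,0,0,150],[-0.01,0.115,-0.0005,0,0,0,150],[-0.012,0.132,-0.0005,0,0,0,150],[-0.013,0.149,-0.0005,0,0,0,150],[-0.015,0.164,-0.0005,0,0,0,150],[-0.016,0.178,-0.0005,0,0,0,150],[-0.017,0.189,-0.0005,0,0,0,150]]}}

```text
clock: 16.68
ee_pos: [0.6245, 0.1952, 0.0028]
eef_rot: [-1.571, 0.003, -1.481]
ft_force: [-0.0, 0.5, -0.4]
grip_width: 0.0354
```

Request:
{"name": "jog_arm", "arguments": {"steps": [[0,0,0,0,0,0,150],[0.002,-0.02,0,0,0,0,150],[0.005,-0.06,0,0,0,0,150],[0.008,-0.1,0.04,0,0,0,150],[0,-0.15,0.1,0,0,0,150],[0,-0.21,0.12,0,0,0,150],[0,-0.27,0.12,0,0,0,150],[0,-0.32,0.12,0,0,0,150],[0,-0.34,0.12,0,0,0,150],[0,-0.34,0.12,0,0,0,150]]}}

```text
clock: 17.92
ee_pos: [0.6237, -0.1471, 0.1226]
eef_rot: [-1.571, 0.004, -1.484]
ft_force: [-0.1, 0.3, 0.3]
grip_width: 0.0352
```

```bash
python3 - <<'E'
from h import *
for n,b in (("top",(130,150,440,300)),("scene",(200,150,330,240))):
    p,d,o=scraps(n,b)
    for k in o: print(n,k[0],k[2], *[T(q/1000).round(3) for q in (k[1],k[3],k[4])])
    if n=="top": cv2.imwrite("pics/t6.png",cv2.resize(p[100:360,120:540],None,fx=1.9,fy=1.9,interpolation=cv2.INTER_CUBIC)[:,:,::-1])
print(r.state()['ft_force'])
E
```

```text
top red [ 4. 56.] [-0.035 -0.007] [-0.061 -0.012] [-0.008 -0.002]
top red [ 4. 56.] [ 0.028 -0.028] [ 0.003 -0.04 ] [ 0.053 -0.017]
top lump [17. 30.] [0.052 0.018] [0.037 0.016] [0.066 0.019]
[-0.71923964  0.00160363  0.54518625]
```

View pics/t6.png

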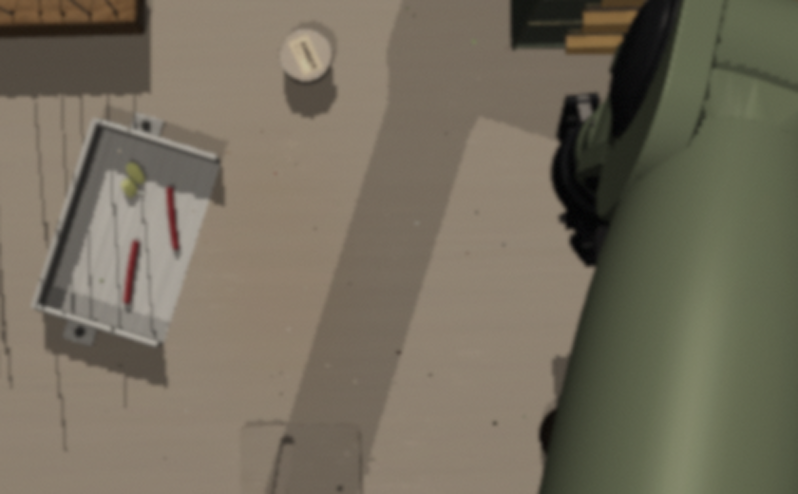

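All three scraps lie inside the tray with margin, and the gripper is clear. I'll hand it in.

```bash
python3 -c "
from bench import job
print(job.sign_off())"
```

```text
the job is handed in; nothing more can be done
None
```

I pushed the lump, then stub 1, then stub 2 into the tray with the part-closed fingers. They stayed flat on the bench and nothing was picked up. I handed the job in at about 18 s of the 64 s allowed.

The last top-camera check, in the tray's own frame with the mouth at y = -60 mm, gave:

| Scrap | Measured position (x, y in mm) |
|---|---|
| Stub 1 ends | (-61, -12) and (-8, -2) |
| Stub 2 ends | (3, -40) and (53, -17) |
| Lump | (52, 18) |

- **Margin:** the closest point is 20 mm inside the open edge. The colour mask reads each stub about 7 mm short (56 mm instead of 63 mm), which is well within that.
- **Forces:** they read about 1.5 N or less after every move, and the gripper ended clear, about 120 mm above the bench.
- **Gaps in the checks:** the second camera found no scraps in the final check, so the positions rest on the top view alone. I did not measure the block, tin and tape again at the end because the arm hid them. My planned paths kept the fingers clear of them.

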